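Read the topping hopper, then hold its gate at the portion mark

ROBOT

A 6-joint arm with a two-finger parallel gripper is mounted at the origin on the work surface. World frame = base frame: x ahead of the robot, y to its left, z up, the work surface at z = 0. Lengths are in m, angles in rad, forces in N, time in s.
With the tool pointing down it reaches from about 0.35 to 0.975 m from the base axis. Payload 17.4 kg.
Tool frame: the origin (TCP) lies midway between the tips of the shut fingers; the grasp point (between the pads) lies 19 mm behind it; z points along the fingers, y is the line along which they close (so a half turn about z gives the same grasp; the last joint's range is limited). The gripper opens to 85 mm and grips with 20 to 120 N. Pads are 22 mm wide; open, the fingers measure 114 mm over their backs; the gripper's body (76 mm by 85 mm) begins 54 mm behind the grasp point. The pads swing forward as they close: fully open they stand 13 mm farther back than shut.
Start: joints at [1.171, 0.116, 1.442, -0, 1.584, -0.038], TCP at [0.239, 0.631, 0.231] pointing down, gripper open.
Joint ranges: [-2.83, 2.83], [-0.83, 2.19], [0.07, 2.5], [-1.14, 4.28], [0.01, 3], [-2.97, 2.97]. Speed limits (rad/s): [1.89, 1.89, 2.22, 3.14, 3.14, 3.14].

INTERFACE

Orientations are given as a unit quaternion [w, x, y, z].
In Python, from workcell import state, capture, close_job, spot_in, regions_of, tip_of gives the robot as it stands. The module is installed in compiled form; this text tells all that it offers.
- The arm moves only by the tool apply_moves, never from a script. Its argument "moves" is one flat list of numbers, 5 for each row, row after row: the closure, from 0 (fully open) to 1 (shut), then the shift along the world's x, y, z in m, then the turn about the world's z in rad. In form: [hand, tx, ty, tz, roll, hand, tx, ty, tz, roll, ...]. A call has 1 to 5 rows; each row shifts and turns the commanded pose from where the row before left it; what a row does not reach is not made up. A row lasts 1/8 s, in which the tool goes at most 62.5 mm and 10.7 degrees, less where a joint would pass 70% of its speed; a pose out of reach is approached as far as the arm can. A call with a gripper value outside its range is refused whole. The fingers move at their own pace and stop on an object; "squeeze" is the grip in N (left out, the last holds). Time passes only in rows, so rows that do not move let the fingers close. It gives the time, the measured TCP pose, the force, the opening and the grip force at its end, in the units of the state.
- state(): the state, without advancing time (a new reading comes with each control period).
- capture(name): name is "scene" or "top" or "wrist"; returns a dict with "color" (384x512x3 uint8, blue, green, red), "vertical_fov" (degrees; the focal length in pixels is half the picture's height over the tangent of half this angle, whatever the lens; pixels are square), "cx", "cy" (the principal point, pixels), "pose" (4x4, takes a point from camera to world coordinates); the wrist camera has in their place "mount" (4x4, takes a point from camera to tool coordinates, whose origin is the TCP and whose axes are the flange's). Camera axes: x right, y up, looking along -z (the intrinsics and any distortion apply to the point x, -y, -z); pixel columns grow to the right and rows downward; lengths in m; the calibration is good to about 2 mm. A picture is of the moment at which its call begins: read the wrist's pose just before it. There is no depth.
- close_job(): hands the job in; it is judged then, once.
Trained networks look in a picture, given as the dict that the camera call returned (one of the last four; its "shot" number tells which), for a name from the list of things; names that differ only in an ending like _2 or _b are one class to them, and where a whole thing is asked for, a point or a joint stands for the part that bears it (a point fixed in the world has none). Each returns a list of dicts, best first, with "p" (0 to 1); they miss things now and then, are a little off and sometimes report something else, mostly with a low value. They report only what shows in the picture. A call takes as long as a camera call.
- spot_in(picture, name): "location" ([column, row] in pixels, amid what is visible of it).
- regions_of(picture, name): "region" (384x512 bool, what is visible of it) and "location" ([column, row] in pixels, amid what is visible of it).
- tip_of(picture, name): "location" ([column, row] in pixels: a listed point, or the origin of a listed thing).
The state is a dict: "t": time; "joint_positions": joint angles; "qvel": joint speeds; "joint_efforts": joint torques, N m; "ee_pos": TCP position; "tool_rot": TCP orientation; "wrist_force": force on the tool from outside, world axes, zero at the start; "ft_torque": the same for the moment, N m; "grip_width": finger opening in m; "gripper_force": force on a finger pad.
Only numpy, scipy, OpenCV 4.12 (cv2) and the standard library are available. Lean on these libraries where they do the work, as an engineer would, in place of code of your own. Each camera call takes 0.05 s, during which the arm holds its last target. There are 200 camera calls.

TASK

Take the pocket thermometer off the dark rubber mat, point its lens at the middle of the round steel stud on the front of the topping dispenser from about a hand's width away (not touching it), and keep it steady there for two seconds; then lay it back on the mat and let go of it. After that pull the dispenser's spring-return gate out by its wooden knob until the pointer on the gate is level with the fin of the collar on the rod beside it, and finish while still holding the knob there, so that the gate stays open over the cup. Leave the cup under the spout, the crock and the whisk where they are.

Things in the scene. Friction and masses are not known exactly. Their poses are not given: they have to be found in the camera images.
- thermometer: Grey bar-shaped pocket thermometer lying flat: body 115 long x 30 wide x 30 mm high, with a 22 mm thick steel lens barrel sticking out 30 mm at its front; dark display and button on top. About 120 g (varies). Origin on its underside, 65 mm ahead of the rear end, 80 mm behind the lens face, within 10 mm of the centre of mass; x points out through the lens, z up.
- lens (a point): Centre of the lens face at the thermometer's front, 80 mm ahead of its origin and 15 mm above its underside; axes as the thermometer's: it looks along +x.
- mat: Flat fixed dark rubber mat 220 x 130 x 4 mm on the counter (top at 4 mm); the thermometer starts and must end on it, its middle over the mat. Origin at the centre of the underside, x along the long side.
- dispenser: Fixed topping dispenser: foot plate 190 deep x 170 wide x 12 mm, column at the back, white hopper 150 mm wide from 135 to 250 mm high, cover and small wooden knob on it (not handled) up to 276 mm. Origin on the counter under its middle. The front looks along its own -x, roughly world +y (within 0.3 rad); its +y points roughly away from the robot. Hopper front face at x = -60 mm.
- stud (a point): Centre of the front face of the round steel stud, 36 mm across, standing 20 mm out of the hopper's front, 215 mm above the counter (x = -80 mm, y = 0 in the dispenser's frame; axes as the dispenser's, so it is looked at along +x). Aimed: the line out of the lens passes within 15 mm of this point sideways and in height, lens 35 to 160 mm in front of it.
- gate (a joint): Travel (m) of the gate slide, a steel tongue 50 mm wide with its top 123 mm above the counter: 0 shut, growing as it is pulled forwards (dispenser's -x), stop at 0.085. A spring pulls it shut with about 5 N when shut plus 1.2 N per 10 mm pulled (9 to 13 N at the mark); let go, it springs back.
- knob: Gate slide with its turned wooden knob, upright on the tongue, 54 mm tall (top 177 mm above the counter): waist 24 mm across from 8 to 40 mm up, rim 30 mm across at 45 to 50 mm. Origin: centre of the knob's foot, axes as the dispenser's. Gate shut: at x = -180 mm, y = 0 in the dispenser's frame, 120 mm ahead of the hopper face; moves to -x with the gate.
- pointer (a point): Tip of the flat pointer arm (level with the tongue) that moves with the gate: 75 mm to the dispenser's +y side of the knob and at the same x as the knob's centre.
- collar: The mark: brass collar, 22 mm across and 16 mm long, on the fixed 10 mm rod that runs forwards beside the gate, 85 mm to the dispenser's +y side; an upright fin 5 mm thick reaches 29 mm above the rod axis. Fixed (35 to 65 mm of pull needed). Origin on the rod axis in the fin's plane, 120 mm up; axes as the dispenser's. At the mark: knob centre and collar have the same x.
- cup: Loose tin sundae cup, 76 mm across, 70 mm high, upright on the dispenser's foot plate under the spout; origin at the centre of its underside. To be left alone.
- spout (a point): Point on top of the dispenser's foot plate straight below the spout, 15 mm ahead of the dispenser's origin; the cup stands here.
- crock: Loose squat cream stoneware crock, 136 mm across, 110 mm high; origin at the centre of its underside. To be left alone.
- whisk: Loose chrome whisk lying flat, 250 mm long, 56 mm across the wires; origin near its middle, on the counter, x towards the wires. To be left alone.

How it is judged:
On the way, in this order (a step that is already met when the one before it is completed fails the run):
1. the held thermometer, not touching the dispenser, is aimed at the stud (line of sight within 15 mm of its middle sideways and in height, lens 35 to 160 mm in front) and kept steady for 1.2 s (contact force between the fingers and thermometer above 1 N and x of stud in the frame of lens between 0.035 and 0.16 m and y of stud in the frame of lens between -0.015 and 0.015 m and z of stud in the frame of lens between -0.015 and 0.015 m and x of lens in the frame of stud below -0.02 m and linear speed of thermometer below 0.02 m/s and angular speed of thermometer below 0.2 rad/s and contact force between thermometer and dispenser below 0.1 N), for 1.2 s.
2. the thermometer lies at rest on the mat, let go (x of thermometer in the frame of mat between -0.11 and 0.11 m and y of thermometer in the frame of mat between -0.065 and 0.065 m and contact force between thermometer and mat above 0.2 N and height (world z) of lens below 0.06 m and linear speed of thermometer below 0.02 m/s and contact force between each of the arm, the fingers and thermometer below 0.1 N), for 0.2 s.
3. the gate is held at the mark by its knob (within 6 mm) for 1 s (x of knob in the frame of collar between -0.006 and 0.006 m and velocity of joint gate between -0.01 and 0.01 m/s and contact force between the fingers and knob above 2 N), for 1 s.
At the end, for the whole second after the job is handed in: The robot's fingers hold the knob (over 2 N) with the knob's centre within 6 mm of the collar's fin along the pull, the gate at rest; the thermometer lies let go and at rest with its middle over the mat; the cup stands upright within 20 mm of the spot under the spout (all of step 2 and all of step 3 and horizontal distance between cup and spout below 0.02 m and angle between cup's own z axis and vertical below 0.1 rad and contact force between thermometer and knob below 0.1 N); the arm keeps its last pose, push and grip.
It fails at once if the cup is moved more than 15 mm or tipped (distance of cup from where it was at the start of the episode above 0.015 m or angle between cup's own z axis and vertical above 0.15 rad).
It fails at once if the crock is moved more than 20 mm (distance of crock from where it was at the start of the episode above 0.02 m).
It fails at once if the whisk is moved more than 20 mm (distance of whisk from where it was at the start of the episode above 0.02 m).
It also fails if it takes over 59 s, if anything falls off the work surface, if the arm or the gripper's body presses on something with over 40 N, if the wrist force passes 120 N, or if a joint passes its speed limit or range.

## Working session

There is one attempt and no reset: what is moved stays moved. The work goes in short steps, Python scripts to look and compute and a tool call to move; the robot and the scene stay as the last step left them, time stands still between calls to the robot, and variables do not carry over. Pictures are saved under pics/ and viewed, at most 10 in all, crops included, and the job is handed in when it is done.

Besides the shell and the picture viewer there is one more tool, called after "Call:" in YAML: its name, and indented under it one key for each argument. apply_moves: Moves the arm, as the interface text tells. Its arguments: {"type":"object","properties":{"moves":{"type":"array","items":{"type":"number"}},"squeeze":{"type":"number"}},"required":["moves"]}

```bash
mkdir -p pics; cat > h.py <<'E'
import numpy as np, cv2
from workcell import *
from scipy.spatial.transform import Rotation as R
def ray(c,px,st=None):
    f=c["color"].shape[0]/2/np.tan(np.radians(c["vertical_fov"])/2)
    d=np.array([(px[0]-c["cx"])/f,-(px[1]-c["cy"])/f,-1.])
    P=np.array(c["pose"]) if "pose" in c else None
    if P is None:
        T=np.eye(4);q=st["tool_rot"];T[:3,:3]=R.from_quat([q[1],q[2],q[3],q[0]]).as_matrix();T[:3,3]=st["ee_pos"];P=T@np.array(c["mount"])
    return P[:3,3],P[:3,:3]@d
def onz(c,px,z,st=None):
    o,d=ray(c,px,st);return o+d*(z-o[2])/d[2]
def proj(c,p):
    f=c["color"].shape[0]/2/np.tan(np.radians(c["vertical_fov"])/2)
    q=np.linalg.inv(np.array(c["pose"]))@np.append(p,1)
    return np.array([c["cx"]-f*q[0]/q[2],c["cy"]+f*q[1]/q[2]])
E
python3 - <<'E'
from h import *
s=state();print(s["t"],s["ee_pos"],s["tool_rot"],s["grip_width"])
Z=dict(thermometer=0.004,lens=0.019,mat=0.0,dispenser=0,stud=.215,knob=.123,pointer=.123,collar=.12,cup=.012,crock=0,whisk=0)
for n in("scene","top"):
    c=capture(n);cv2.imwrite(f"pics/{n}.png",c["color"]);print(n,{k:v for k,v in c.items() if k!="color"})
    for k,z in Z.items():
        r=tip_of(c,k)
        for a in r[:2]:print(k,np.round(a["location"],1),round(a["p"],2),np.round(onz(c,a["location"],z),3))
E
```

```text
0.0 [0.23883559 0.63111351 0.23052607] [-1.49701046e-04  1.79914993e-01  9.83681971e-01 -5.93813822e-04] 0.08545967495189649
scene {'vertical_fov': 53.97979052801546, 'cx': 249.22960826761124, 'cy': 187.54825261035595, 'pose': array([[-0.71775064, -0.52222022,  0.46056494,  0.94041848],
       [ 0.69626564, -0.53168719,  0.48220627,  0.49080541],
       [-0.00694138,  0.6667794 ,  0.74522282,  0.87178922],
       [ 0.        ,  0.        ,  0.        ,  1.        ]]), 'shot': 1}
thermometer [321.3 257.2] 0.93 [0.44  0.241 0.004]
lens [299.9 233. ] 0.7 [0.431 0.156 0.019]
mat [330.1 256.5] 0.65 [0.42  0.254 0.   ]
mat [172.5 150.1] 0.31 [ 0.469 -0.38   0.   ]
dispenser [167.7 187.4] 0.64 [ 0.582 -0.251  0.   ]
stud [172.2 149.5] 0.87 [ 0.584 -0.168  0.215]
knob [202.4 191.3] 0.72 [ 0.575 -0.071  0.123]
pointer [177.8 207. ] 0.89 [ 0.654 -0.074  0.123]
collar [188.5 217.3] 0.39 [ 0.654 -0.03   0.12 ]
cup [168.2 184.9] 0.72 [ 0.58  -0.249  0.012]
cup [328.5 254. ] 0.24 [0.424 0.25  0.012]
crock [293.8 357.7] 0.84 [0.683 0.358 0.   ]
whisk [211.1 133.2] 0.65 [ 0.318 -0.355  0.   ]
top {'
[... 270 characters left out ...]
678],
       [ 0.        ,  0.        ,  0.        ,  1.        ]]), 'shot': 2}
thermometer [180.7 219.1] 0.77 [0.442 0.237 0.004]
thermometer [278.3 151.7] 0.24 [ 0.671 -0.081  0.004]
lens [202.9 222.4] 0.69 [0.43  0.163 0.019]
mat [181.4 223.4] 0.67 [0.428 0.235 0.   ]
mat [278.3 174.6] 0.45 [ 0.594 -0.081  0.   ]
dispenser [330.9 184.5] 0.58 [ 0.562 -0.255  0.   ]
stud [317.7 167.8] 0.61 [ 0.567 -0.183  0.215]
knob [276.6 171.7] 0.82 [ 0.575 -0.07   0.123]
pointer [279.4 150.4] 0.77 [ 0.643 -0.078  0.123]
collar [152.3 148.8] 0.59 [0.645 0.316 0.12 ]
collar [266.6 147.1] 0.52 [ 0.654 -0.039  0.12 ]
crock [149.4 147.4] 0.9 [0.684 0.352 0.   ]
whisk [361.2 263. ] 0.73 [ 0.306 -0.347  0.   ]
```

View pics/scene.png

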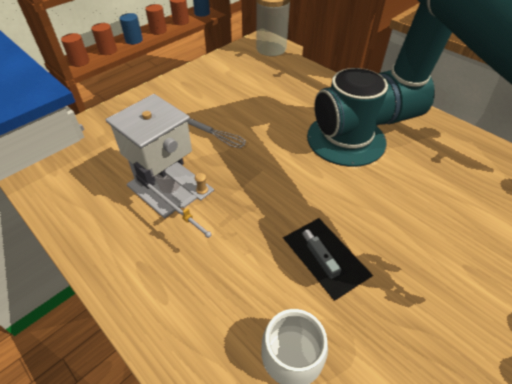

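View pics/top.png

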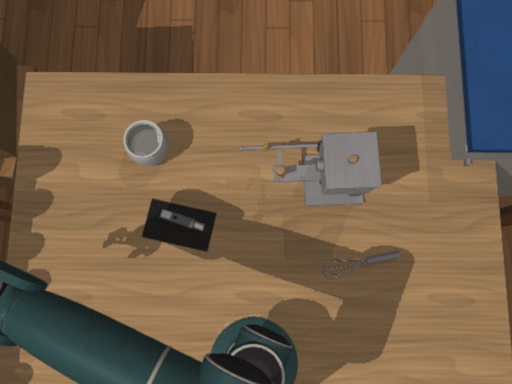

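The pictures agree with the networks. In the scene view the thermometer is at (321,257) on the mat, the dispenser at (160,160) with its knob at (202,187), the collar at (188,215) and the crock at (295,347). I'll move above the thermometer.

Call:
apply_moves:
  moves: [0,0.025,-0.049,0,-0.168,0,0.025,-0.049,0,-0.168,0,0.025,-0.049,0,-0.168,0,0.025,-0.049,0,-0.168,0,0.025,-0.049,0,-0.168]

```text
t: 1.82
ee_pos: [0.3644, 0.3847, 0.2315]
tool_rot: [0.0, 0.568, 0.823, 0.0]
wrist_force: [0.6, 0.2, -0.8]
grip_width: 0.0852
gripper_force: 0.0
```

Call:
apply_moves:
  moves: [0,0.025,-0.049,0,-0.168,0,0.025,-0.049,0,-0.168,0,0.025,-0.049,0,-0.168,0,0,0,0,0]

```text
t: 2.33
ee_pos: [0.4401, 0.2367, 0.2315]
tool_rot: [0.0, 0.755, 0.655, 0.0]
wrist_force: [0.1, 0.9, 0.5]
grip_width: 0.0851
gripper_force: 0.0
```

```bash
cat > m.py <<'E'
from h import *
from scipy.optimize import least_squares
def line(n="tool"):
    s=state();q=s["tool_rot"];y=R.from_quat([q[1],q[2],q[3],q[0]]).as_matrix()[:,1]
    print("t",s["t"],"tcp",np.round(s["ee_pos"],4),"close deg",np.degrees(np.arctan2(y[1],y[0])),"w",s["grip_width"],s["gripper_force"],s["wrist_force"]);return s
E
python3 - <<'E'
from m import *
s=line();w=capture("wrist");cv2.imwrite("pics/w1.png",w["color"])
for k,z in dict(thermometer=.004,lens=.019,mat=0).items():
    for a in tip_of(w,k)[:2]:print(k,a["location"],round(a["p"],2),np.round(onz(w,a["location"],z,s),4))
r=regions_of(w,"thermometer")[0]["region"]
ys,xs=np.nonzero(r);P=np.array([onz(w,(x,y),.03,s)[:2] for x,y in zip(xs,ys)]);m=P.mean(0);u=np.linalg.svd(P-m,full_matrices=False)[2][0];a=(P-m)@u;b=(P-m)@[-u[1],u[0]]
print("region c",m,"heading",np.degrees(np.arctan2(u[1],u[0])),a.min(),a.max(),b.min(),b.max())
obs=[]
L=dict(stud=(-.08,0,.215),knob=(-.18,0,.123),pointer=(-.18,.075,.123))
cs=[capture("scene"),capture("top")]
cols=[]
for c in cs:
    for k,l in L.items():
        r=tip_of(c,k); obs.append((c,np.array(l),r[0]["location"],k))
    for a in tip_of(c,"collar"):cols.append((c,a["location"],a["p"]))
def W(p,l):
    cth,sth=np.cos(p[2]),np.sin(p[2]);return np.array([p[0]+cth*l[0]-sth*l[1],p[1]+sth*l[0]+cth*l[1],l[2]])
f=lambda p:np.concatenate([proj(c,W(p,l))-x for c,l,x,k in obs])
o=least_squares(f,[.57,-.25,-1.6],loss="soft_l1");p=o.x;print("disp",p,np.round(f(p).reshape(-1,2),1).tolist())
for k,l in L.items():print(k,W(p,l))
for c,x,q in cols:
    g=onz(c,x,.12)[:2]-p[:2];d=np.array([np.cos(p[2]),np.sin(p[2])]);print("collar",q,"local",g@d,g@[-d[1],d[0]])
E
```

```text
t 2.325 tcp [0.4401 0.2367 0.2315] close deg -8.097190048284725 w 0.08505008237166263 0.0 [0.10830504 0.8836908  0.47611115]
thermometer [259.7, 147.9] 0.8 [0.4438 0.243  0.004 ]
lens [257.3, 148.0] 0.51 [0.4415 0.2461 0.019 ]
mat [242.8, 146.6] 0.57 [0.4249 0.2464 0.    ]
region c [0.44043168 0.24333587] heading -107.77747805139013 -0.0641939285519447 0.07986476373041415 -0.014676953818625455 0.015332233288823978
disp [ 0.57831919 -0.26126268 -1.49731686] [[0.8, -5.4], [-13.8, 55.7], [2.7, 0.8], [1.9, -0.5], [-0.2, 1.2], [0.2, -0.5]]
stud [ 0.57244612 -0.18147856  0.215     ]
knob [ 0.56510478 -0.0817484   0.123     ]
pointer [ 0.6399024  -0.07624239  0.123     ]
collar 0.58 local -0.11293549226443321 0.0470474537692588
collar 0.5 local -0.227345412132821 0.08694289757998541
collar 0.37 local -0.21543051532682345 0.096568142434547
```

View pics/w1.png

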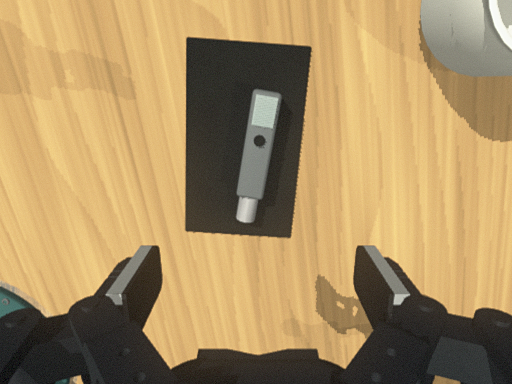

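```bash
cat > fit.py <<'E'
from m import *
L=dict(stud=(-.08,0,.215),knob=(-.18,0,.123),pointer=(-.18,.075,.123))
def W(p,l):
    c,s=np.cos(p[2]),np.sin(p[2]);return np.array([p[0]+c*l[0]-s*l[1],p[1]+s*l[0]+c*l[1],l[2]])
obs=[];cols=[];T=[];
for n in("scene","top"):
    for i in range(3):
        c=capture(n)
        for k,l in L.items():
            for a in tip_of(c,k)[:2]: obs.append((c,np.array(l),np.array(a["location"])))
        for a in tip_of(c,"collar")[:2]:
            cols.append((c,np.array(a["location"])))
        t=[tip_of(c,k)[0]["location"] if tip_of(c,k) else None for k in("thermometer","lens")]
        print(n,t)
f=lambda p:np.concatenate([proj(c,W(p,l))-x for c,l,x in obs])
o=least_squares(f,[.576,-.25,-1.65],loss="cauchy",f_scale=1.);p=o.x
r=np.hypot(*f(p).reshape(-1,2).T);print("disp",p,np.round(r,1))
for k,l in L.items():print(k,W(p,l).round(4))
for c,x in cols:
    g=onz(c,x,.12)[:2]-p[:2];d=np.array([np.cos(p[2]),np.sin(p[2])]);print("collar local",(g@d).round(4),(g@[-d[1],d[0]]).round(4))
E
python3 fit.py
```

```text
scene [[201.4, 191.2], [300.4, 232.8]]
scene [[316.9, 255.5], [329.4, 253.8]]
scene [[320.2, 260.2], [300.9, 229.6]]
top [[181.8, 215.9], [201.2, 223.4]]
top [[183.1, 218.6], [202.1, 223.1]]
top [[361.3, 260.8], [202.2, 223.0]]
disp [ 0.58066829 -0.25645874 -1.51800167] [  5.4  54.2   3.    4.7   3.6  40.4   3.3   5.2   2.3   3.6   1.7 168.3
   1.   53.4   1.2   1.7 127.2   1.7   1.7   0.6   2.3  91.3   1.6]
stud [ 0.5764 -0.1766  0.215 ]
knob [ 0.5712 -0.0767  0.123 ]
pointer [ 0.6461 -0.0728  0.123 ]
collar local -0.2229 0.084
collar local -0.2193 0.0831
collar local -0.4601 -0.0712
collar local -0.2316 0.0833
collar local -0.2208 0.0892
collar local -0.2157 0.0851
collar local -0.4855 -0.1294
collar local -0.2186 0.0763
```

The wrist view shows the thermometer running from (267,90) to its lens at (246,222). That is heading about -107°, with clear space on both sides, so I turn a little and descend.

Call:
apply_moves:
  moves: [0,0,0.004,-0.045,-0.165,0,0,0,-0.055,0,0,0,0,-0.055,0,0,0,0,-0.045,0,0,0,0,-0.0245,0]
  squeeze: 40

```text
t: 6.4
ee_pos: [0.4379, 0.2428, 0.0043]
tool_rot: [-0.0, 0.805, 0.594, -0.001]
wrist_force: [1.1, -0.8, -0.3]
grip_width: 0.0853
gripper_force: 0.0
```

Call:
apply_moves:
  moves: [0,0,0,0,0,1,0,0,0,0,1,0,0,0,0,1,0,0,0,0,1,0,0,0,0]

```text
t: 7.02
ee_pos: [0.4395, 0.2436, 0.0078]
tool_rot: [0.0, 0.805, 0.593, 0.001]
wrist_force: [-1.0, -0.2, 6.7]
grip_width: 0.0293
gripper_force: 40.6
```

```bash
python3 - <<'E'
from m import *
line();c=capture("wrist");cv2.imwrite("pics/w2.png",c["color"])
E
```

```text
t 7.025 tcp [0.4395 0.2436 0.0078] close deg -17.191439783632294 w 0.02929584210045462 40.63985824584961 [-0.99071092 -0.23045191  6.6940268 ]
```

View pics/w2.png

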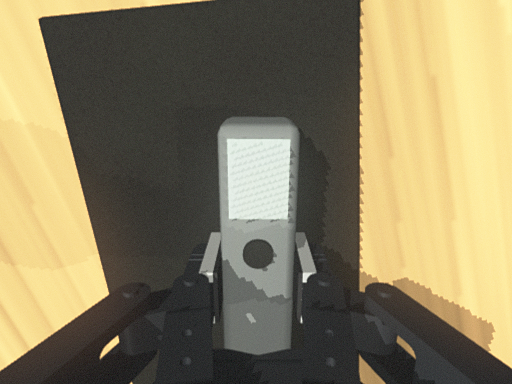

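The grip is good: the opening is 29.3 mm at 40 N and the body sits square between the pads, with the button at (258,254). Next I lift it and carry it to the aiming pose.

Call:
apply_moves:
  moves: [1,0,0,0.03,0,1,0,0,0.05,0,1,0.0165,-0.0236,0.05,0.08,1,0.02,-0.04,0.04,0.08,1,0.02,-0.04,0.026,0.08]
  squeeze: 50

```text
t: 7.7
ee_pos: [0.496, 0.1387, 0.2053]
tool_rot: [0.001, 0.727, 0.687, 0.001]
wrist_force: [1.3, 0.2, -0.6]
grip_width: 0.0295
gripper_force: 50.3
```

Call:
apply_moves:
  moves: [1,0.02,-0.04,0,0.06,1,0.02,-0.04,0,0,1,0.02,-0.03,0,0,1,0.02,-0.03,0,0,1,0,0,0,0]

```text
t: 8.32
ee_pos: [0.576, -0.002, 0.2024]
tool_rot: [-0.0, 0.708, 0.706, -0.0]
wrist_force: [-0.4, 0.5, -0.3]
grip_width: 0.0288
gripper_force: 50.3
```

```bash
python3 - <<'E'
from m import *
s=line();im=[]
for n in("scene","top"):
    c=capture(n)
    for k in("stud","lens","thermometer","knob","pointer","collar"):
        a=tip_of(c,k)[:1]
        z=dict(stud=.215,lens=.215,thermometer=.2,knob=.123,pointer=.123,collar=.12)[k]
        for b in a:print(n,k,b["location"],round(b["p"],2),onz(c,b["location"],z).round(3))
    x0,y0=(110,90) if n=="scene" else (230,110)
    im.append(cv2.resize(c["color"][y0:y0+150,x0:x0+160 if n=="scene" else x0+160],None,fx=2.5*1.0,fy=2.5,interpolation=cv2.INTER_CUBIC))
cv2.imwrite("pics/c3.png",np.hstack(im))
E
```

```text
t 8.325 tcp [ 0.576  -0.002   0.2024] close deg -0.12794374491644375 w 0.028755793697854817 50.26317894458771 [-0.38738042  0.50475833 -0.30502064]
scene stud [174.1, 151.4] 0.66 [ 0.585 -0.158  0.215]
scene lens [191.8, 164.3] 0.94 [ 0.582 -0.089  0.215]
scene thermometer [214.0, 188.1] 0.63 [ 0.587 -0.002  0.2  ]
scene knob [201.2, 190.9] 0.84 [ 0.577 -0.074  0.123]
scene pointer [178.1, 204.5] 0.69 [ 0.649 -0.08   0.123]
scene collar [189.4, 218.9] 0.55 [ 0.655 -0.025  0.12 ]
top stud [316.4, 166.2] 0.78 [ 0.571 -0.18   0.215]
top lens [281.4, 163.0] 0.72 [ 0.58  -0.079  0.215]
top thermometer [278.5, 172.0] 0.73 [ 0.557 -0.072  0.2  ]
top knob [278.8, 173.4] 0.72 [ 0.57  -0.076  0.123]
```

View pics/c3.png

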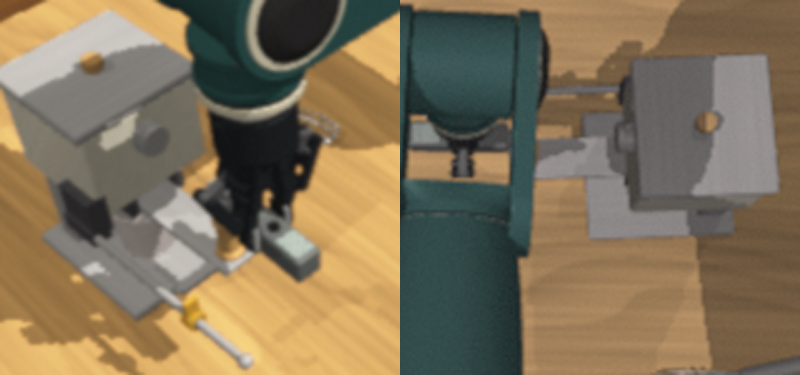

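```bash
python3 - <<'E'
from m import *
cs=[capture("scene"),capture("top")]
for px in ((170.6,145.8),(172.2,149.5)):print("scene",onz(cs[0],px,.215))
for px in ((316,165),(316,166),(318,166)):print("top",onz(cs[1],px,.215))
px=[(170.6,145.8),(316,165.3)]
o=least_squares(lambda p:np.concatenate([proj(c,p)-x for c,x in zip(cs,px)]),[.57,-.18,.21]);print(o.x,o.fun)
# top cover knob and stud lateral check
for p in ([.576,-.177,.215],[.576,-.002,.2024+.011+.015],[.576,-.065,.2286]):print([proj(c,p).round(1) for c in cs])
E
```

```text
scene [ 0.5789605  -0.18203803  0.215     ]
scene [ 0.58449138 -0.16756474  0.215     ]
top [ 0.57495893 -0.17861133  0.215     ]
top [ 0.57200512 -0.17856935  0.215     ]
top [ 0.57205933 -0.18431061  0.215     ]
[ 0.57685921 -0.18089247  0.21389997] [ 0.98741245  0.14670605  0.73589283 -0.84399611]
[array([172.7, 146.2]), array([315.4, 164.6])]
[array([216.4, 177.6]), array([254.5, 163. ])]
[array([199.4, 164.1]), array([276.7, 163.1])]
```

The stud triangulates to (0.577, -0.180, 0.214). The lens is at about (0.576, -0.083, 0.213), heading -90°, so it is aimed from about 95 mm. I'll hold it there.

Call:
apply_moves:
  moves: [1,0.0005,0,0.0015,0,1,0,0,0,0,1,0,0,0,0,1,0,0,0,0,1,0,0,0,0]

```text
t: 9.75
ee_pos: [0.5759, -0.0003, 0.2043]
tool_rot: [0.0, 0.707, 0.707, -0.0]
wrist_force: [0.2, 0.3, -1.0]
grip_width: 0.0293
gripper_force: 50.3
```

Call:
apply_moves:
  moves: [1,0,0,0,0,1,0,0,0,0,1,0,0,0,0,1,0,0,0,0,1,0,0,0,0]

```text
t: 10.38
ee_pos: [0.5759, -0.0003, 0.2043]
tool_rot: [0.0, 0.707, 0.707, -0.0]
wrist_force: [0.1, 0.5, -1.3]
grip_width: 0.029
gripper_force: 50.3
```

Call:
apply_moves:
  moves: [1,0,0,0,0,1,0,0,0,0,1,0,0,0,0,1,0,0,0,0,1,0,0,0,0]

```text
t: 11.0
ee_pos: [0.5759, -0.0003, 0.2043]
tool_rot: [-0.0, 0.707, 0.707, -0.0]
wrist_force: [0.9, -0.2, -1.9]
grip_width: 0.0293
gripper_force: 50.3
```

Call:
apply_moves:
  moves: [1,0,0,0,0,1,0,0,0,0,1,0,0,0,0,1,0,0,0,0,1,0,0,0,0]

```text
t: 11.62
ee_pos: [0.5759, -0.0003, 0.2043]
tool_rot: [0.0, 0.707, 0.707, 0.0]
wrist_force: [-0.3, -0.6, -1.3]
grip_width: 0.0294
gripper_force: 50.3
```

```bash
python3 - <<'E'
from m import *
s=line();c=capture("scene")
for k in("lens","thermometer"):
    for b in tip_of(c,k)[:1]:print(k,b["location"],round(b["p"],2))
r=regions_of(c,"thermometer")
for a in r[:1]:
    ys,xs=np.nonzero(a["region"]);print(a["p"],xs.min(),xs.max(),ys.min(),ys.max(),len(xs))
print([proj(c,[.5765,y,.214]).round(1) for y in(.06,-.002,-.082)])
cv2.imwrite("pics/c4.png",cv2.resize(c["color"][110:230,120:260],None,fx=5,fy=5,interpolation=cv2.INTER_CUBIC))
E
```

```text
t 11.625 tcp [ 5.759e-01 -3.000e-04  2.043e-01] close deg -0.0002658127895073422 w 0.02937741769990019 50.261566042900085 [-0.27171206 -0.59183574 -1.32053181]
lens [191.4, 162.0] 0.63
thermometer [213.8, 187.2] 0.85
0.84 215 238 173 202 424
[array([234.3, 196. ]), array([216.7, 181.9]), array([195.5, 164.9])]
```

View pics/c4.png

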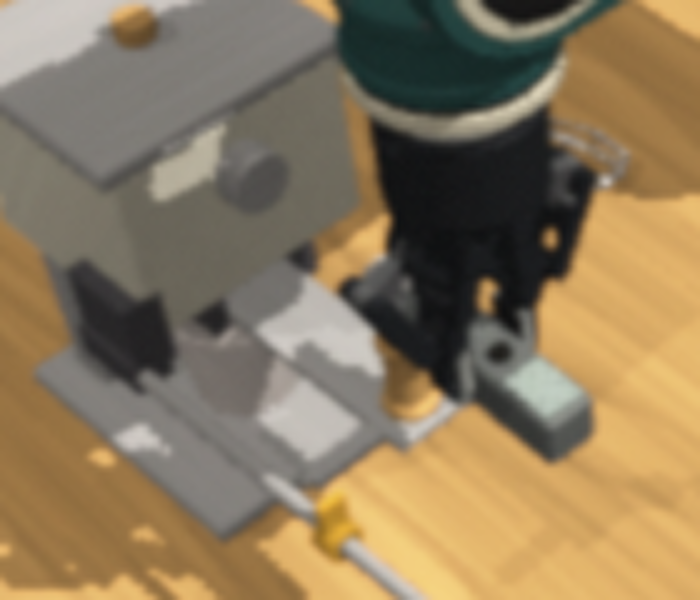

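The rear end appears at (235,196) and the stud at (172,146), so the bar is level and in line as computed. It held steady for over 2.5 s, so back to the mat.

Call:
apply_moves:
  moves: [1,-0.02,0.035,0,0,1,-0.025,0.045,0,-0.05,1,-0.025,0.045,0,-0.05,1,-0.025,0.045,0,-0.05,1,-0.025,0.045,-0.03,0]

```text
t: 12.45
ee_pos: [0.4558, 0.2163, 0.1761]
tool_rot: [0.001, 0.758, 0.652, 0.002]
wrist_force: [-0.1, 0.7, -0.9]
grip_width: 0.0292
gripper_force: 50.2
```

Call:
apply_moves:
  moves: [1,-0.019,0.029,-0.04,0,1,0,0,-0.05,0,1,0,0,-0.045,0,1,0,0,-0.02,0,1,0,0,0,0]

```text
t: 13.08
ee_pos: [0.4362, 0.2433, 0.018]
tool_rot: [-0.0, 0.758, 0.652, -0.001]
wrist_force: [0.8, -0.3, -0.5]
grip_width: 0.0293
gripper_force: 50.3
```

Call:
apply_moves:
  moves: [1,0,0,-0.005,0,1,0,0,-0.0045,0,1,0,0,0,0,0,0,0,0,0,0,0,0,0,0]

```text
t: 13.7
ee_pos: [0.4371, 0.2438, 0.0102]
tool_rot: [0.0, 0.758, 0.652, 0.0]
wrist_force: [-0.7, -0.6, 0.3]
grip_width: 0.0644
gripper_force: 0.0
```

Call:
apply_moves:
  moves: [0,0,0,0,0,0,0,0,0,0,0,0,0,0.025,0,0,0,0,0.05,0,0,0,0,0.05,0]

```text
t: 14.32
ee_pos: [0.4367, 0.2436, 0.1361]
tool_rot: [-0.0, 0.758, 0.652, -0.0]
wrist_force: [0.2, -0.2, -0.3]
grip_width: 0.0855
gripper_force: 0.0
```

Call:
apply_moves:
  moves: [0,0,0,0.05,0.1,0,0,0,0.05,0.05,0,0,0,0.025,0,0,0,0,0,0]

```text
t: 14.82
ee_pos: [0.4374, 0.2439, 0.2617]
tool_rot: [0.001, 0.707, 0.707, 0.001]
wrist_force: [0.6, 0.3, -0.6]
grip_width: 0.0854
gripper_force: 0.0
```

```bash
python3 - <<'E'
from m import *
s=line();w=capture("wrist")
for k,z in(("thermometer",.03),("mat",.004)):
    a=regions_of(w,k)[0];ys,xs=np.nonzero(a["region"]);P=np.array([onz(w,(x,y),z,s)[:2] for x,y in zip(xs,ys)]);print(k,a["p"],P.mean(0),P.min(0),P.max(0))
E
python3 fit.py
```

```text
t 14.825 tcp [0.4374 0.2439 0.2617] close deg -0.0035256776208647017 w 0.0854434958332433 0.0 [ 0.6238521   0.33113724 -0.56845637]
thermometer 0.58 [0.43686688 0.2442808 ] [0.41479527 0.16535541] [0.46081253 0.30941351]
mat 0.76 [0.42428805 0.25988241] [0.341833  0.1302023] [0.50950592 0.36628257]
scene [[323.8, 258.5], [300.1, 234.4]]
scene [[320.8, 257.0], [297.8, 232.2]]
scene [[199.3, 190.6], [301.1, 235.4]]
top [[181.1, 217.7], [202.5, 220.9]]
top [[182.4, 217.8], [202.6, 222.2]]
top [[179.4, 218.8], [201.8, 221.5]]
disp [ 0.57347238 -0.25911398 -1.55805008] [  4.4   3.5  29.8   1.9   4.    2.8  29.1   2.9  55.8   5.1   3.1   4.5
   0.2   3.7   0.7 125.5   2.1  16.7   4.8   1.  136.9   2.1 124.2   0.6
   2.6]
stud [ 0.5725 -0.1791  0.215 ]
knob [ 0.5712 -0.0791  0.123 ]
pointer [ 0.6462 -0.0782  0.123 ]
collar local -0.2179 0.0809
collar local -0.234 0.0782
collar local -0.2293 0.0798
collar local -0.2197 0.0817
collar local -0.2286 0.0923
collar local -0.2221 0.092
```

Call:
apply_moves:
  moves: [0,0.028,-0.05,0.014,0,0,0.028,-0.05,0.014,0,0,0.028,-0.05,0.014,0,0,0.028,-0.05,0.014,0,0,0.028,-0.05,0.012,0]

```text
t: 18.3
ee_pos: [0.5776, -0.0082, 0.3285]
tool_rot: [0.0, 0.707, 0.707, 0.0]
wrist_force: [-0.5, 0.3, 0.2]
grip_width: 0.0853
gripper_force: 0.0
```

Call:
apply_moves:
  moves: [0,0.028,-0.054,0,0,0,0,0,0,0,0,0,0,0,0]

```text
t: 18.68
ee_pos: [0.6048, -0.0602, 0.3275]
tool_rot: [-0.0, 0.707, 0.707, -0.0]
wrist_force: [-1.0, 0.6, 0.1]
grip_width: 0.0851
gripper_force: 0.0
```

```bash
python3 - <<'E'
from m import *
s=line();
for i in range(2):
  w=capture("wrist")
  for k,z in dict(knob=.123,pointer=.123,collar=.12,stud=.215,thermometer=.004).items():
    for a in tip_of(w,k)[:2]:print(k,np.round(a["location"],1),round(a["p"],2),np.round(onz(w,a["location"],z,s),4))
cv2.imwrite("pics/w5.png",w["color"])
E
```

```text
t 18.675 tcp [ 0.6048 -0.0602  0.3275] close deg -0.030724943809348173 w 0.08507358591696179 0.0 [-0.95640939  0.58808098  0.12664921]
knob [227.3 171.4] 0.72 [ 0.5724 -0.0746  0.123 ]
pointer [295.1 167.8] 0.75 [ 0.6454 -0.0706  0.123 ]
pointer [ 82.3 306.9] 0.44 [ 0.3887 -0.2476  0.123 ]
collar [303.9 128.8] 0.85 [ 0.6536 -0.0293  0.12  ]
stud [226.3 303.9] 0.73 [ 0.5769 -0.1738  0.215 ]
knob [230.7 171.2] 0.97 [ 0.5761 -0.0744  0.123 ]
pointer [293.7 169.6] 0.96 [ 0.644  -0.0726  0.123 ]
collar [303.3 127.5] 0.84 [ 0.6529 -0.0279  0.12  ]
stud [227.6 304. ] 0.62 [ 0.578  -0.1739  0.215 ]
stud [231.  170.8] 0.45 [ 0.5841 -0.0496  0.215 ]
```

View pics/w5.png

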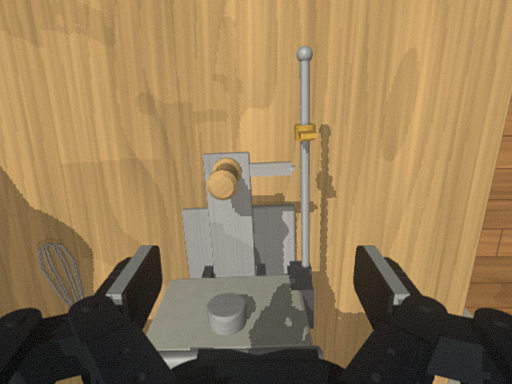

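The wrist view shows the knob foot at about (228,171), the pointer tip at (294,169), the collar at (304,130) with its fin edge on the right, and the rod running straight along image vertical. I'll average a few shots to get the pull.

```bash
python3 - <<'E'
from m import *
s=line();D={}
for i in range(6):
  w=capture("wrist")
  if i==0: print([k for k in w],w["vertical_fov"]);print([onz(w,p,.12,s).round(4) for p in((304.5,60),(305,150),(305.5,260))])
  for k,z in dict(knob=.123,pointer=.121,collar=.12).items():
    for a in tip_of(w,k)[:1]:D.setdefault(k,[]).append(onz(w,a["location"],z,s)[:2])
for k in D:print(k,np.median(D[k],0).round(4),np.std(D[k],0).round(4),len(D[k]))
c=w["color"];g=c[115:150,290:330].astype(int)
# brass mask: high red, low blue, and rows of fin side (cols>310)
m=(g[:,:,2]-g[:,:,0]>110);print(["".join("#" if v else "." for v in r) for r in m][::1])
E
```

```text
t 19.275 tcp [ 0.6049 -0.0602  0.3278] close deg 0.007605455353196733 w 0.08553150241423789 0.0 [ 0.13537942 -0.05769199  0.17998582]
['color', 'vertical_fov', 'cx', 'cy', 'mount', 'shot'] 60.16769590225454
[array([0.6515, 0.0381, 0.12  ]), array([ 0.6559, -0.0518,  0.12  ]), array([ 0.6622, -0.1842,  0.12  ])]
knob [ 0.5741 -0.0729] [0.0017 0.0013] 6
pointer [ 0.6454 -0.0714] [0.0012 0.0011] 5
collar [ 0.6544 -0.0304] [0.0011 0.0011] 5
['........................................', '........................................', '........................................', '........................................', '........................................', '........................................', '........................................', '........................................', '........................................', '....................#...................', '.......################.................', '......################..................', '......#################.................', '......###############...................', '......#############.....................'
[... 181 characters left out ...]
....##...################.............', '......###..################.............', '......###..################.............', '......###..#############.##.............', '......###.####..........................', '.......####.............................', '........................................', '........................................', '........................................', '........................................', '........................................', '........................................', '........................................', '........................................', '........................................', '........................................']
```

Call:
apply_moves:
  moves: [0,-0.032,-0.0135,0,0.048,0,0,0,-0.055,0,0,0,0,-0.055,0,0,0,0,-0.05,0,0,0,0,-0.036,0]
  squeeze: 80

```text
t: 21.1
ee_pos: [0.5722, -0.0737, 0.1295]
tool_rot: [-0.001, 0.69, 0.724, -0.0]
wrist_force: [0.5, 0.0, 0.2]
grip_width: 0.0855
gripper_force: 0.0
```

Call:
apply_moves:
  moves: [0,0,0,0,0,1,0,0,0,0,1,0,0,0,0,1,0,0,0,0,1,0,0,0,0]

```text
t: 21.72
ee_pos: [0.5714, -0.074, 0.1333]
tool_rot: [-0.001, 0.69, 0.724, -0.001]
wrist_force: [-25.4, 0.2, 17.6]
grip_width: 0.0266
gripper_force: 77.1
```

```bash
python3 - <<'E'
from m import *
s=line();w=capture("wrist");cv2.imwrite("pics/w6.png",w["color"])
for k,z in dict(knob=.123,pointer=.121,collar=.12).items():
    for a in tip_of(w,k)[:1]:print(k,a,onz(w,a["location"],z,s)[:2])
E
```

```text
t 21.725 tcp [ 0.5714 -0.074   0.1333] close deg 2.744270606098094 w 0.026565497547431004 77.1079997315428 [-25.44652928   0.1734267   17.56080035]
knob {'location': [261.3, 240.6], 'p': 0.76} [ 0.57355369 -0.07266185]
pointer {'location': [400.6, 242.5], 'p': 0.81} [ 0.64490315 -0.07117631]
collar {'location': [434.0, 166.6], 'p': 0.68} [ 0.65420913 -0.03092158]
```

View pics/w6.png

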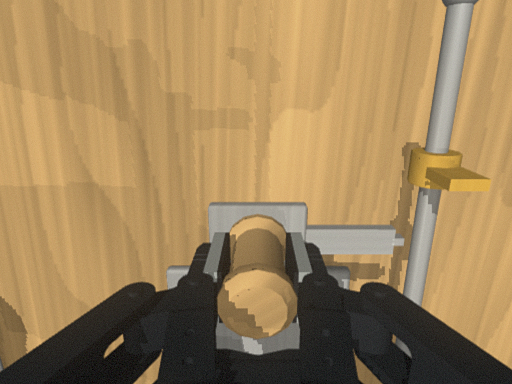

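The knob is held between the pads, with its top at (257,300). The pointer tip is at (402,241) and the fin at (458,180). I'll pull 39.5 mm along the rod and relieve the small side load.

Call:
apply_moves:
  moves: [1,-0.001,0.005,0.002,0,1,-0.001,0.012,0,0,1,-0.001,0.012,0,0,1,-0.0005,0.0105,0,0,1,0,0,0,0]

```text
t: 22.55
ee_pos: [0.5694, -0.0347, 0.1336]
tool_rot: [0.001, 0.69, 0.724, -0.001]
wrist_force: [3.2, -9.1, -6.5]
grip_width: 0.0265
gripper_force: 80.0
```

```bash
cat > chk.py <<'E'
from m import *
s=line();D={};fr=np.array([-.048,.999])
for i in range(5):
  w=capture("wrist")
  for k,z in dict(knob=.123,pointer=.121,collar=.12).items():
    for a in tip_of(w,k)[:1]:D.setdefault(k,[]).append(np.r_[onz(w,a["location"],z,s)[:2],a["location"]])
for k in D:m=np.median(D[k],0);print(k,m.round(4),np.std(D[k],0).round(4)[:2],"along",round(m[:2]@fr,4))
E
python3 chk.py; python3 -c "
from m import *
w=capture('wrist');cv2.imwrite('pics/w7.png',w['color'])"
```

```text
t 22.55 tcp [ 0.5694 -0.0347  0.1336] close deg 2.7575273932264786 w 0.02650709999277837 79.98485136995441 [ 3.20029242 -9.0824218  -6.4738512 ]
knob [ 5.706e-01 -3.310e-02  2.595e+02  2.397e+02] [0.0007 0.0005] along -0.0605
pointer [ 6.424e-01 -3.100e-02  4.001e+02  2.404e+02] [0.0006 0.0013] along -0.0618
collar [ 6.539e-01 -2.980e-02  4.212e+02  2.384e+02] [0.0001 0.0005] along -0.0611
```

View pics/w7.png

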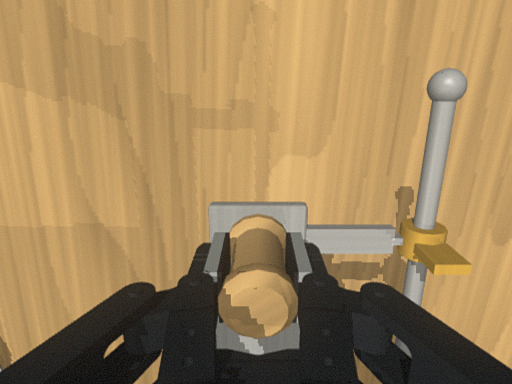

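The pointer tip (402,240) is level with the collar's middle (423,241), and the measured offsets agree within about 1 mm. Now I hold.

Call:
apply_moves:
  moves: [1,0,0,0,0,1,0,0,0,0,1,0,0,0,0,1,0,0,0,0,1,0,0,0,0]

```text
t: 24.22
ee_pos: [0.5694, -0.0353, 0.1336]
tool_rot: [0.001, 0.69, 0.724, -0.001]
wrist_force: [4.0, -8.4, -7.1]
grip_width: 0.0263
gripper_force: 80.0
```

Call:
apply_moves:
  moves: [1,0,0,0,0,1,0,0,0,0,1,0,0,0,0,1,0,0,0,0,1,0,0,0,0]

```text
t: 24.85
ee_pos: [0.5694, -0.0353, 0.1336]
tool_rot: [0.001, 0.69, 0.724, -0.001]
wrist_force: [4.6, -9.1, -7.6]
grip_width: 0.0266
gripper_force: 80.0
```

Call:
apply_moves:
  moves: [1,0,0,0,0,1,0,0,0,0,1,0,0,0,0,1,0,0,0,0,1,0,0,0,0]

```text
t: 25.48
ee_pos: [0.5694, -0.0352, 0.1336]
tool_rot: [0.001, 0.69, 0.724, -0.001]
wrist_force: [3.2, -8.7, -6.8]
grip_width: 0.0263
gripper_force: 80.0
```

```bash
python3 chk.py; python3 -c "
from workcell import *
print(close_job())"
```

```text
t 25.475 tcp [ 0.5694 -0.0352  0.1336] close deg 2.7237806749271116 w 0.026333184370451346 79.97223154598032 [ 3.17062755 -8.69174578 -6.81986603]
knob [ 5.703e-01 -3.420e-02  2.588e+02  2.406e+02] [0.0003 0.0003] along -0.0615
pointer [ 6.426e-01 -3.100e-02  3.998e+02  2.395e+02] [0.0005 0.0005] along -0.0618
collar [ 6.544e-01 -3.020e-02  4.223e+02  2.381e+02] [0.0006 0.0004] along -0.0616
the job is handed in; nothing more can be done
None
```

I handed the job in at about 26 s and got no verdict back: the thermometer was aimed at the stud from about 95 mm for over 2 s and laid back on the mat, and the gripper is still holding the gate knob within about 1 mm of the collar's fin by my camera measurements (I did not re-measure the cup, crock and whisk at the end).

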